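# Comparison block onto its stand rod

## Robot

A 6-joint arm with a two-finger parallel gripper is mounted at the origin on a cart in front of the work surface, level with it; the furniture and walls round the work are solid. World frame = base frame: x ahead of the robot, y to its left, z up, the work surface at z = 0. Lengths are in m, angles in rad, forces in N, time in s.
With the tool pointing down it reaches from about 0.325 to 0.875 m from the base axis. Payload 4.4 kg.
Tool frame: the origin (TCP) lies at the centre of the arm's flange, where the gripper is bolted on; the fingertips stand 173 mm ahead of it and the grasp point (between the pads) lies grasp_offset ahead of it (grasp_offset is the distance from the TCP to the grasp point, in m); z points along the fingers, y is the line along which they close (so a half turn about z gives the same grasp; the last joint's range is limited). The gripper opens to 85 mm and grips with 20 to 120 N. Pads are 22 mm wide; open, the fingers measure 114 mm over their backs; the gripper's body (76 mm by 85 mm) begins 54 mm behind the grasp point. The pads swing forward as they close: fully open they stand 13 mm farther back than shut.
Start: joints at [1.032, 0.207, 1.542, -0, 1.393, -0.15], TCP at [0.217, 0.532, 0.405] pointing down, gripper open.
Joint ranges: [-2.73, 2.73], [-0.86, 2.22], [0.23, 2.46], [-1.11, 4.25], [0.08, 2.63], [-2.82, 2.82]. Speed limits (rad/s): [2.79, 2.79, 3.14, 3.14, 3.14, 3.14].

## Interface

Orientations are given as [roll, pitch, yaw] about the fixed x, y, z axes, in that order (R = Rz(yaw) Ry(pitch) Rx(roll)).
In Python, from cell import read_state, read_camera, camera_model, sign_off, grasp_offset gives the robot as it stands. The module is installed in compiled form; this text tells all that it offers.
- The arm moves only by the tool jog_arm, never from a script. Its argument "series" is one flat list of numbers, 7 for each row, row after row: the shift along the tool's x, y, z in m, then the turn, a rotation vector about the tool's x, y, z in rad, then the opening, from 0 (shut) to 1 (fully open). A call has 1 to 20 rows; each row shifts and turns the commanded pose from where the row before left it, along the tool's axes as they then stand; what a row does not reach is not made up. A row lasts 1/8 s, in which the tool goes at most 62.5 mm and 10.7 degrees, less where a joint would pass 70% of its speed; a pose out of reach is approached as far as the arm can. A call with a gripper value outside its range is refused whole. The fingers move at their own pace and stop on an object; "squeeze" is the grip in N (left out, the last holds). Time passes only in rows, so rows that do not move let the fingers close. It gives the time, the measured TCP pose, the force, the opening and the grip force at its end, in the units of the state.
- read_state(): the state, without advancing time (a new reading comes with each control period).
- read_camera(name): name is "side" or "top" or "wrist"; returns (picture, depth): 400x640x3 uint8, blue, green, red; 400x640 float32, m along the optical axis (not along the pixel's ray), 0 where there is no reading.
- camera_model(name): a dict with "fx", "fy", "cx", "cy" (pixels), "rvec" (rotation vector, rad) and "tvec" (3), from world to camera coordinates, as OpenCV has them; the wrist camera has in their place "tool_from_camera" (4x4, takes a point from camera to tool coordinates, whose origin is the TCP and whose axes are the flange's). Camera axes: x right, y down, z forward; pixel columns grow to the right and rows downward; lengths in m; the calibration is good to about 2 mm. The wrist camera is an equidistant fisheye: a pixel r from the principal point sees the ray r / f radians off the axis. A picture is of the moment at which its call begins: read the wrist's pose just before it. camera_model takes no time and is no camera call.
- sign_off(): hands the job in; it is judged then, once.
The state is a dict: "t": time; "q": joint angles; "joint_vel": joint speeds; "joint_torque": joint torques, N m; "tcp_pos": TCP position; "ee_rot": TCP orientation; "force": force on the tool from outside, world axes, zero at the start; "torque": the same for the moment, N m; "gripper_width": finger opening in m; "grasp_force": force on a finger pad.
Only numpy, scipy, OpenCV 4.12 (cv2) and the standard library are available. Lean on these libraries where they do the work, as an engineer would, in place of code of your own. Each camera call takes 0.05 s, during which the arm holds its last target. There are 200 camera calls.

## Task

Put the drilled aluminium block on its stand. It is lying on its side: turn it so that its bore is upright, stand it on end on the bare desk and let go, then take it afresh, keep it square and lower it gently over the tall rod, holding it until it is nearly down (never dropping or forcing it), so that it ends released and sitting flat on the stand's foot. Leave the things around the work where they are.

Things in the scene. Friction and masses are not known exactly. Their poses are not given: they have to be found in the camera images.
- block: square drilled block of bare aluminium, 50 x 50 x 95 mm, about 0.4 kg, loose. Origin at its centre; its z axis runs along the 95 mm length and is the axis of the central through bore, 18 mm wide (each mouth ringed by a dark line). Starts lying on one of its long sides on the desk (origin 25 mm above the desk, z axis level); either end may be used as the top. Standing on end on the desk its origin is 47.5 mm up. The small dark dots on its ends are for looks only
- stand: blue square foot, 90 x 90 mm and 15 mm thick, fixed to the desk, with one upright bright steel rod at its centre. Rod 14 mm in diameter, its top 124 mm above the desk, tapering over the last 9 mm to 6 mm diameter. Origin on the desk under the rod's axis, z up along the rod. When seated the block's origin is 62.5 mm above this origin and the rod stands 14 mm out of its top
- rod_tip (a point): centre of the rod's top end, 124 mm above the desk
- tin: bystander: round white tin with a green label, 63 mm across, 28 mm high; origin under its centre
- vial: bystander: small clear vial with a black cap, 24 mm across, 58 mm high; origin under its centre
- brass_weight: bystander: brass check weight with a knob, 22 mm across, 30 mm high; origin under its centre
- hygrometer: bystander: white thermo-hygrometer standing on its foot, 38 x 72 x 100 mm high; origin under its centre

How it is judged:
By the outcome, as a careful person would: the job done as asked, in the order asked, and still so for the second after the job is handed in, with the robot touching nothing.
It also fails if it takes over 72 s, if anything falls off the work surface, if the arm or the gripper's body presses on something with over 40 N, if the wrist force passes 120 N, or if a joint passes its speed limit or range.

## Working session

There is one attempt and no reset: what is moved stays moved. The work goes in short steps, Python scripts to look and compute and a tool call to move; the robot and the scene stay as the last step left them, time stands still between calls to the robot, and variables do not carry over. Pictures are saved under pics/ and viewed, at most 10 in all, crops included, and the job is handed in when it is done.

Besides the shell and the picture viewer there is one more tool, called after "Call:" as a command line: name --argument value ..., lists and objects as JSON in quotes. jog_arm: Moves the arm, as the interface text tells. Its arguments: {"type":"object","properties":{"series":{"type":"array"},"squeeze":{"type":"number"}},"required":["series"]}

```bash
mkdir -p pics; ls; python3 - <<'E'
from cell import *
import cv2,numpy as np
print(read_state(),grasp_offset)
for n in("side","top"):
    p,d=read_camera(n);cv2.imwrite(f"pics/{n}0.png",p);np.savez(f"{n}0.npz",p=p,d=d)
    m=camera_model(n);R,_=cv2.Rodrigues(np.array(m["rvec"],float));print(n,m,-R.T@np.array(m["tvec"]).ravel())
print(camera_model("wrist"))
E
```

```text
pics
{'t': 0.0, 'q': array([ 1.03250862e+00,  2.07389707e-01,  1.54299697e+00,  2.51009058e-05,
        1.39346431e+00, -1.50496939e-01]), 'joint_vel': array([ 0.00137648, -0.00084076, -0.00021656, -0.00175716,  0.00072653,
        0.00123051]), 'joint_torque': array([ 1.42369013e-04, -3.83019769e+01, -2.91600698e+01, -3.05765552e-04,
        1.05810011e-02, -3.28964951e-06]), 'tcp_pos': array([0.2172436, 0.5319758, 0.4035221]), 'ee_rot': array([-3.13936355e+00, -3.63008674e-04,  2.75379703e+00]), 'force': array([-0.20394099,  0.47059915, -0.26726125]), 'torque': array([ 0.03118085, -0.01522962,  0.06930643]), 'grasp_force': 0.0, 'gripper_width': 0.08547371445777725} 0.1547
side {'fx': 436.41117448310234, 'fy': 436.41117448310234, 'cx': 318.14941666594996, 'cy': 200.12334186273068, 'rvec': array([ 2.10025939, -0.01892651,  0.03122674]), 'tvec': array([-0.5393314 ,  0.16989791,  0.77934939])} [ 0.51571346 -0.60065235  0.54807437]
top {'fx': 474.4742352803219, 'fy': 474.4742352803219, 'cx': 323.04976105949777, 'cy': 207.55051121766073, 'rvec': array([ 2.13599292, -2.10922964,  0.19081488]), 'tvec': array([0.16606931, 0.58075594, 1.00491268])} [0.38470171 0.16696767 1.09491203]
{'fx': 309.70691628693146, 'fy': 309.70691628693146, 'cx': 322.1181071429513, 'cy': 200.4109455627488, 'tool_from_camera': array([[-2.18604989e-04, -9.48299543e-01, -3.17376636e-01,
         8.11265448e-02],
       [ 9.99999841e-01, -3.72514027e-04,  4.24259105e-04,
         4.57859162e-04],
       [-5.20551964e-04, -3.17376493e-01,  9.48299473e-01,
         3.07449080e-02],
       [ 0.00000000e+00,  0.00000000e+00,  0.00000000e+00,
         1.00000000e+00]])}
```

View pics/top0.png

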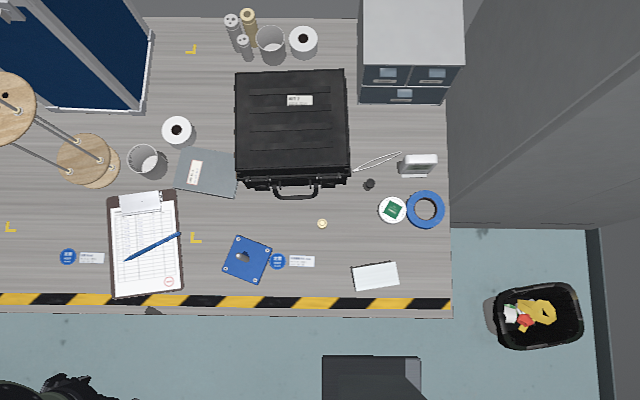

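View pics/side0.png

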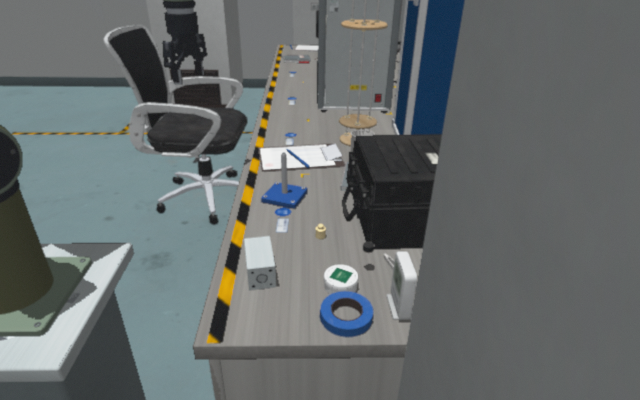

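The top view shows the block at about (375,275), the stand at (247,258), the tin at (393,209), the brass weight at (322,223), the vial cap at (369,184) and the hygrometer at (418,164). The side view shows the block at (260,262) with its bore facing the camera, and the rod from (285,190) up to a tip near (284,153).

```bash
cat > h.py <<'E'
import cv2,numpy as np
from scipy.spatial.transform import Rotation as Ro
from cell import *
def ext(n):
    m=camera_model(n);R=cv2.Rodrigues(np.array(m["rvec"],float))[0];return m,R,np.array(m["tvec"],float).ravel()
def rays(n,uv):
    m,R,t=ext(n);uv=np.atleast_2d(uv).astype(float)
    d=np.c_[(uv[:,0]-m["cx"])/m["fx"],(uv[:,1]-m["cy"])/m["fy"],np.ones(len(uv))]@R
    return -R.T@t,d
def plane(n,uv,z):
    c,d=rays(n,uv);return c+d*((z-c[2])/d[:,2])[:,None]
def cloud(n,d):
    v,u=np.mgrid[:400,:640];c,r=rays(n,np.c_[u.ravel(),v.ravel()])
    return (c+r*d.reshape(-1,1)).reshape(400,640,3)
def rect(P):  # P Nx2 -> centre,size,angle of long side
    (c,s,a)=cv2.minAreaRect((P*1000).astype(np.float32))
    if s[0]<s[1]: s=s[::-1];a+=90
    return np.array(c)/1000,np.array(s)/1000,np.radians(a)
E
python3 - <<'E'
from h import *
for n in("top","side"):
    f=np.load(n+"0.npz");W=cloud(n,f["d"]);p=f["p"]
    hsv=cv2.cvtColor(p,cv2.COLOR_BGR2HSV)
    # block top face
    win=np.zeros((400,640),bool)
    if n=="top":win[245:300,340:410]=1
    else:win[225:300,235:285]=1
    m=win&(abs(W[...,2]-.05)<.008)&(f["d"]>0)
    print(n,"block z med",np.median(W[m][:,2]),m.sum(),rect(W[m][:,:2]))
    g=(win&(hsv[...,1]<40)&(hsv[...,2]>(200 if n=="top" else 150))).astype(np.uint8)
    v,u=np.nonzero(g);print("colour rect",rect(plane(n,np.c_[u,v],.05)[:,:2]))
    b=cv2.inRange(hsv,(100,120,60),(125,255,255));w2=np.zeros_like(b)
    if n=="top":w2[230:290,215:274]=255
    else:w2[170:210,255:310]=255
    v,u=np.nonzero(b&w2);print("stand",rect(plane(n,np.c_[u,v],.015)[:,:2]))
    m=(w2>0)|False
    if n=="side": m[140:185,270:300]=1
    m=m&(W[...,2]>.1)&(W[...,2]<.14);vv,uu=np.nonzero(m);print("rod px",uu.mean() if len(uu) else None,vv.min() if len(vv) else None,vv.max() if len(vv) else None,W[m].mean(0))
    if n=="top":cv2.imwrite("pics/crop1.png",np.hstack([cv2.resize(p[225:295,210:280],None,fx=6,fy=6,interpolation=2)]))
    else:c=np.hstack([cv2.resize(p[140:210,250:320],None,fx=5.5,fy=5.5),cv2.resize(p[225:295,230:300],None,fx=5.5,fy=5.5)]);cv2.imwrite("pics/crop2.png",c)
a=cv2.imread("pics/crop1.png");b=cv2.imread("pics/crop2.png")
cv2.imwrite("pics/crop.png",cv2.resize(np.hstack([cv2.resize(a,(385,385)),b]),(795,265)))
f=np.load("top0.npz");W=cloud("top",f["d"])
for nm,(u,v) in dict(tin=(393,209),brass=(322,223),vial=(369,184),hyg=(418,164),case=(292,180),handle=(297,192)).items():
    print(nm,W[v-2:v+3,u-2:u+3].reshape(-1,3).mean(0).round(3))
E
```

```text
top block z med 0.050011651998202566 1010 (array([0.42936343, 0.05594799]), array([0.09573125, 0.04993377]), np.float64(1.7397678059794306))
colour rect (array([0.42881308, 0.05680433]), array([0.09596808, 0.05015737]), np.float64(1.7390092877667056))
stand (array([0.46104898, 0.3366076 ]), array([0.10756117, 0.08859865]), np.float64(1.2111570610781437))
rod px 239.3181818181818 253 259 [0.46374456 0.34410997 0.11667023]
side block z med 0.04987348643003081 920 (array([0.4292211 , 0.05881297]), array([0.1001377 , 0.04994212]), np.float64(1.7420784644097242))
colour rect (array([0.43394678, 0.04076111]), array([0.21681596, 0.07858559]), np.float64(1.5663734820145474))
stand (array([0.46078531, 0.33000455]), array([0.1215179 , 0.09281758]), np.float64(1.2176008456516993))
rod px 283.54545454545456 152 162 [0.46503777 0.34408391 0.11230481]
tin [0.582 0.014 0.027]
brass [0.548 0.175 0.029]
vial [0.633 0.071 0.057]
hyg [ 0.671 -0.034  0.09 ]
case [0.628 0.24  0.107]
handle [0.625 0.236 0.   ]
```

View pics/crop.png

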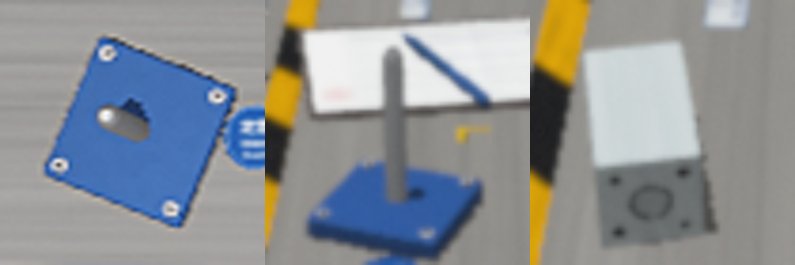

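The crops show the rod tip near (239,255) in the top view and the bore end of the block facing −y. The block lies at about (0.429, 0.0565) with its axis at 1.741 rad. I'll grip it leaning 45° toward its +y end, then turn it 90° about the closing axis.

```bash
cat >> h.py <<'E'
def pose():
    s=read_state();return np.array(s["tcp_pos"]),Ro.from_euler("xyz",s["ee_rot"]).as_matrix(),s
def tool(yang,lean):  # closing line at angle yang, tilt 'lean' about tool y from straight down
    y=np.array([np.cos(yang),np.sin(yang),0]);z=np.array([0,0,-1.]);x=np.cross(y,z)
    return np.c_[x,y,z]@Ro.from_euler("y",lean).as_matrix()
def go(G,R):  # grasp point target, prints shift then turn of tool
    p,R0,s=pose();t=np.array(G)-R[:,2]*grasp_offset
    print("shift",(R0.T@(t-p)).round(4),"then turn",Ro.from_matrix(R0.T@R).as_rotvec().round(4),"target tcp",t.round(4),"q",s["q"].round(3),"t",round(s["t"],2))
E
python3 - <<'E'
from h import *
go([.4256,.0762,.16],tool(.170,-np.pi/4))
f=np.load("top0.npz");W=cloud("top",f["d"]);print(W[200,470:560:20].round(3),W[60,480].round(3))
E
```

```text
shift [-0.3074 -0.2501  0.1346] then turn [ 0.3951 -0.7149  0.9594] target tcp [0.4071 0.184  0.2694] q [ 1.033  0.207  1.543 -0.     1.394 -0.151] t 0.1
[[ 0.652 -0.232 -0.196]
 [ 0.651 -0.285 -0.189]
 [ 0.651 -0.34  -0.188]
 [ 0.651 -0.392 -0.182]
 [ 0.65  -0.445 -0.178]] [ 0.946 -0.198  0.04 ]
```

Call:
jog_arm --series '[-0.034,-0.028,0.015,0,0,0,1,-0.034,-0.028,0.015,0,0,0,1,-0.034,-0.028,0.015,0,0,0,1,-0.034,-0.028,0.015,0,0,0,1,-0.034,-0.028,0.015,0,0,0,1,-0.034,-0.028,0.015,0,0,0,1,-0.034,-0.028,0.015,0,0,0,1,-0.034,-0.028,0.015,0,0,0,1,-0.035,-0.026,0.015,0,0,0,1,0,0,0,0.049,-0.089,0.12,1,0,0,0,0.049,-0.089,0.12,1,0,0,0,0.049,-0.089,0.12,1,0,0,0,0.049,-0.089,0.12,1,0,0,0,0.049,-0.089,0.12,1,0,0,0,0.049,-0.089,0.12,1,0,0,0,0.049,-0.089,0.12,1,0,0,0,0.049,-0.089,0.12,1]'

```text
t: 2.22
tcp_pos: [0.4068, 0.1848, 0.2694]
ee_rot: [3.136, 0.783, 1.734]
force: [-0.2, 0.5, 0.3]
gripper_width: 0.0856
grasp_force: 0.0
```

```bash
python3 - <<'E'
from h import *
go([.4256,.0762,.032],tool(.170,-np.pi/4))
p,R,s=pose();im,d=read_camera("wrist");cv2.imwrite("pics/w1.png",im)
E
```

```text
shift [ 0.0897 -0.0003  0.0913] then turn [ 0.0005 -0.0026 -0.0049] target tcp [0.4071 0.184  0.1414] q [ 0.45   0.243  1.912 -0.77   1.34   0.608] t 2.23
```

View pics/w1.png

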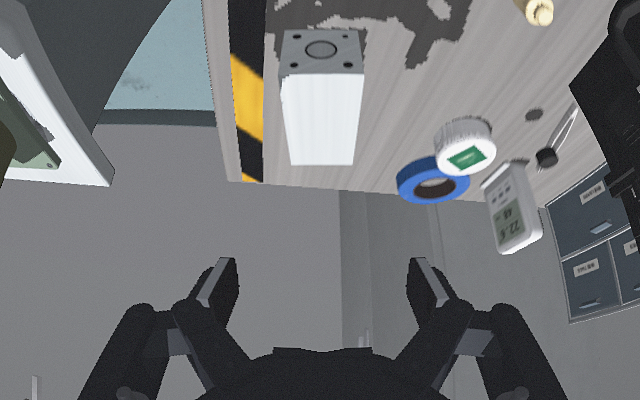

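The wrist view shows the block centred between the fingers, at about column 320.

Call:
jog_arm --series '[0.015,0,0.0152,0,0,0,1,0.015,0,0.0152,0,0,0,1,0.015,0,0.0152,0,0,0,1,0.015,0,0.0152,0,0,0,1,0.015,0,0.0152,0,0,0,1,0.015,0,0.0152,0,0,0,1,0,0,0,0,0,0,1]' --squeeze 60

```text
t: 3.15
tcp_pos: [0.4065, 0.1842, 0.1401]
ee_rot: [-3.139, 0.78, 1.744]
force: [0.3, 0.2, 0.1]
gripper_width: 0.0855
grasp_force: 0.0
```

Call:
jog_arm --series '[0,0,0,0,0,0,0.4,0,0,0,0,0,0,0.4,0,0,0,0,0,0,0.4,0,0,0,0,0,0,0.4,0,0,0,0,0,0,0.4,0,0,0,0,0,0,0.4,0,0,0,0,0,0,0.4,0,0,0,0,0,0,0.4]'

```text
t: 4.15
tcp_pos: [0.4078, 0.185, 0.1425]
ee_rot: [3.136, 0.78, 1.738]
force: [-0.7, 1.8, 5.8]
gripper_width: 0.0495
grasp_force: 62.7
```

Call:
jog_arm --series '[-0.005,0,-0.005,0,0,0,0.4,-0.01,0,-0.01,0,0,0,0.4,-0.014,0,-0.014,0,0,0,0.4,-0.014,0,-0.014,0,0,0,0.4,-0.014,0,-0.014,0,0,0,0.4,-0.014,0,-0.014,0,0,0,0.4,-0.01,0,-0.01,0,0,0,0.4,-0.005,0,-0.005,0,0,0,0.4]'

```text
t: 5.15
tcp_pos: [0.4072, 0.184, 0.2641]
ee_rot: [3.136, 0.779, 1.738]
force: [0.8, 0.7, -3.0]
gripper_width: 0.0498
grasp_force: 62.4
```

Call:
jog_arm --series '[-0.0242,0,0.0019,0,0.1571,0,0.4,-0.0242,0,0.0019,0,0.1571,0,0.4,-0.0242,0,0.0019,0,0.1571,0,0.4,-0.0242,0,0.0019,0,0.1571,0,0.4,-0.0242,0,0.0019,0,0.1571,0,0.4,-0.0242,0,0.0019,0,0.1571,0,0.4,-0.0242,0,0.0019,0,0.1571,0,0.4,-0.0242,0,0.0019,0,0.1571,0,0.4,-0.0242,0,0.0019,0,0.1571,0,0.4,-0.0242,0,0.0019,0,0.1571,0,0.4,0,0,0,0,0,0,0.4]'

```text
t: 6.52
tcp_pos: [0.4438, -0.0331, 0.2599]
ee_rot: [-3.138, -0.791, 1.736]
force: [0.3, -0.1, -4.0]
gripper_width: 0.0495
grasp_force: 62.8
```

```bash
python3 - <<'E'
from h import *
go([.43,.12,.09],tool(.170,np.pi/4))
p,R,s=pose();print(p+R[:,2]*grasp_offset,s["ee_rot"],s["force"],s["gripper_width"])
p,d=read_camera("side");cv2.imwrite("pics/s2.png",p[50:350,120:520])
W=cloud("side",d)
m=np.zeros((400,640),bool);m[100:330,200:340]=1
m&=(W[...,2]>.075)&(abs(W[...,0]-.43)<.1)&(abs(W[...,1]-.08)<.1)&(W[...,2]<.1)
print(m.sum(),W[m].min(0),W[m].max(0))
E
```

```text
shift [-0.0122  0.0124  0.0737] then turn [-0.0006 -0.0056 -0.0033] target tcp [0.4485 0.0122 0.1994] q [-0.461  0.257  1.922  0.612  1.514 -0.842] t 6.53
[0.42507396 0.07533747 0.1511164 ] [-3.13763217 -0.79097639  1.73611571] [ 0.32915301 -0.07679538 -3.97099313] 0.04954705780051938
197 [0.40110211 0.0503145  0.0838641 ] [0.4532583  0.07027097 0.09996468]
```

View pics/s2.png

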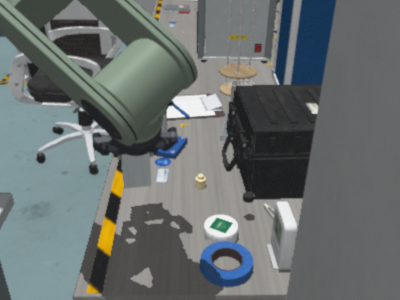

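The arm hides the block here, but the depth cloud puts its bottom near z = 0.084, as expected.

Call:
jog_arm --series '[-0.002,0.002,0.012,0,0,0,0.4,-0.002,0.002,0.012,0,0,0,0.4,-0.002,0.002,0.012,0,0,0,0.4,-0.002,0.002,0.012,0,0,0,0.4,-0.002,0.002,0.012,0,0,0,0.4,-0.002,0.002,0.014,0,-0.006,0,0.4,-0.004,0,0.004,0,0,0,0.4,-0.004,0,0.004,0,0,0,0.4,-0.003,0,0.003,0,0,0,0.4,0,0,0,0,0,0,0.4]'

```text
t: 7.82
tcp_pos: [0.4489, 0.0138, 0.1857]
ee_rot: [3.138, -0.785, 1.743]
force: [0.4, -0.1, -2.7]
gripper_width: 0.0491
grasp_force: 62.8
```

```bash
python3 - <<'E'
from h import *
go([.43,.12,.067],tool(.170,np.pi/4))
p,R,s=pose();print(p+R[:,2]*grasp_offset,s["ee_rot"],s["force"],s["gripper_width"])
E
```

```text
shift [-0.0076 -0.0007  0.0055] then turn [0.0016 0.0001 0.0015] target tcp [0.4485 0.0122 0.1764] q [-0.365  0.393  1.952  0.678  1.331 -0.887] t 7.83
[0.43063499 0.12159929 0.07629958] [ 3.13848194 -0.78529108  1.74292488] [ 0.43863361 -0.09843514 -2.69680402] 0.049057240277075524
```

Eight to nine mm remain, so I'll step down slowly and watch the force.

Call:
jog_arm --series '[-0.0025,0,0.0025,0,0,0,0.4,-0.0015,0,0.0015,0,0,0,0.4,-0.001,0,0.001,0,0,0,0.4,0,0,0,0,0,0,0.4]'

```text
t: 8.32
tcp_pos: [0.4488, 0.014, 0.1787]
ee_rot: [3.138, -0.785, 1.743]
force: [0.1, 0.1, -4.3]
gripper_width: 0.0493
grasp_force: 62.8
```

Call:
jog_arm --series '[-0.0007,0,0.0007,0,0,0,0.4,0,0,0,0,0,0,0.4]'

```text
t: 8.57
tcp_pos: [0.4489, 0.014, 0.1778]
ee_rot: [3.138, -0.785, 1.744]
force: [-0.7, 0.1, -3.0]
gripper_width: 0.0494
grasp_force: 62.8
```

Call:
jog_arm --series '[-0.0007,0,0.0007,0,0,0,0.4,0,0,0,0,0,0,0.4]'

```text
t: 8.82
tcp_pos: [0.4489, 0.014, 0.1768]
ee_rot: [3.138, -0.785, 1.744]
force: [-0.0, -0.9, -2.8]
gripper_width: 0.0491
grasp_force: 62.8
```

Call:
jog_arm --series '[-0.0007,0,0.0007,0,0,0,0.4,0,0,0,0,0,0,0.4]'

```text
t: 9.07
tcp_pos: [0.449, 0.0139, 0.1764]
ee_rot: [3.138, -0.786, 1.744]
force: [-1.6, -2.3, 3.3]
gripper_width: 0.0489
grasp_force: 63.3
```

Contact. Now I'll release, wait, then back off along the tool axis.

Call:
jog_arm --series '[0,0,0,0,0,0,0.65,0,0,0,0,0,0,0.8,0,0,0,0,0,0,1,0,0,0,0,0,0,1,0,0,0,0,0,0,1]'

```text
t: 9.7
tcp_pos: [0.4489, 0.014, 0.1758]
ee_rot: [3.138, -0.785, 1.744]
force: [-0.9, 0.0, 0.2]
gripper_width: 0.0855
grasp_force: 0.0
```

Call:
jog_arm --series '[0,0,-0.01,0,0,0,1,0,0,-0.02,0,0,0,1,0,0,-0.03,0,0,0,1,0,0,-0.03,0,0,0,1,0,0,-0.03,0,0,0,1,0,0,-0.03,0,0,0,1,0,0,0,0,-0.15,0,1,0,0,0,0,-0.15,0,1,0,0,0,0,-0.15,0,1,0,0,0,0,-0.15,0,1,0,0,0,0,-0.15,0,1,0,0,0,0,-0.035,0,1,0,0,0,0,0,0,1]'

```text
t: 11.32
tcp_pos: [0.4665, -0.0905, 0.2822]
ee_rot: [3.139, -0.002, 1.741]
force: [-0.9, 1.0, -0.0]
gripper_width: 0.0856
grasp_force: 0.0
```

```bash
python3 - <<'E'
from h import *
p,R,s=pose();im,d=read_camera("wrist");cv2.imwrite("pics/w3.png",im);np.savez("w3.npz",p=im,d=d,tp=p,R=R)
im,d=read_camera("top");np.savez("top3.npz",p=im,d=d)
W=cloud("top",d);m=(abs(W[...,2]-.095)<.006)&(abs(W[...,0]-.43)<.06)&(abs(W[...,1]-.12)<.06)
v,u=np.nonzero(m);print(m.sum(),u.min(),u.max(),v.min(),v.max(),np.median(W[m][:,2]))
if m.sum()>5: print(rect(W[m][:,:2]))
print(p,s["ee_rot"],s["q"])
E
```

```text
523 332 358 261 287 0.09457330168145273
(array([0.4304281 , 0.12565868]), array([0.0498735 , 0.04971389]), np.float64(1.7431193775665386))
[ 0.46654512 -0.09047787  0.28215955] [ 3.13926078e+00 -1.66953022e-03  1.74117615e+00] [-0.37475107  0.13908036  1.89772257  0.00295308  1.10366328 -0.54645732]
```

View pics/w3.png

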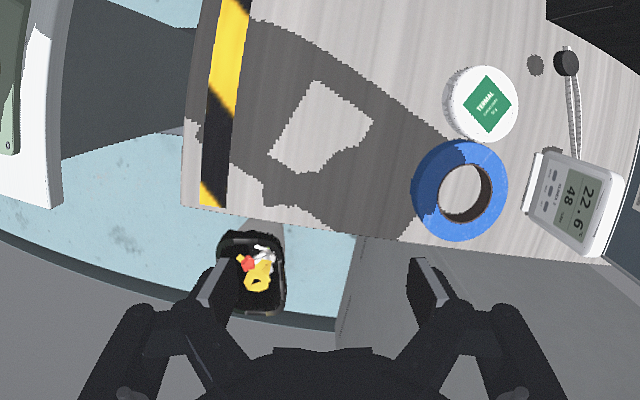

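The wrist view shows bystanders undisturbed and none of the block. The top camera finds the block upright at (0.4304, 0.1257), with its top at z = 0.095.

```bash
cat >> h.py <<'E'
def wcloud(d,p,R):
    m=camera_model("wrist");T=m["tool_from_camera"];v,u=np.mgrid[:400,:640]
    x=(u-m["cx"])/m["fx"];y=(v-m["cy"])/m["fy"];r=np.hypot(x,y)+1e-9
    k=np.tan(np.minimum(r,1.5))/r
    C=np.stack([x*k*d,y*k*d,d],-1);return (C@T[:3,:3].T+T[:3,3])@R.T+p
E
python3 - <<'E'
from h import *
go([.4304,.1257,.17],tool(.172,0))
go([.4304,.1257,.075],tool(.172,0))
f=np.load("w3.npz");W=wcloud(f["d"],f["tp"],f["R"])
m=(abs(W[...,2]-.028)<.006)&(abs(W[...,0]-.58)<.06)&(abs(W[...,1]-.014)<.05);print("tin",W[m].mean(0),m.sum())
f=np.load("top0.npz");W=cloud("top",f["d"]);m=(abs(W[...,2]-.028)<.006)&(abs(W[...,0]-.58)<.06)&(abs(W[...,1]-.014)<.05);print("tin",W[m].mean(0),m.sum())
E
```

```text
shift [ 0.2196  0.0009 -0.0424] then turn [ 0.0022 -0.0016 -0.0024] target tcp [0.4304 0.1257 0.3247] q [-0.375  0.14   1.897  0.003  1.103 -0.546] t 11.43
shift [0.2195 0.0007 0.0526] then turn [ 0.0022 -0.0016 -0.0024] target tcp [0.4304 0.1257 0.2297] q [-0.375  0.14   1.897  0.003  1.103 -0.546] t 11.43
tin [0.57844244 0.01714365 0.02717614] 4133
tin [0.58108375 0.0135678  0.02711195] 601
```

Call:
jog_arm --series '[0,0,-0.021,0.0022,-0.0016,-0.0024,1,0,0,-0.021,0,0,0,1,0.036,0,0,0,0,0,1,0.036,0,0,0,0,0,1,0.036,0,0,0,0,0,1,0.036,0,0,0,0,0,1,0.036,0,0,0,0,0,1,0.039,0,0,0,0,0,1,0,0,0,0,0,0,1]'

```text
t: 12.55
tcp_pos: [0.4285, 0.1267, 0.3235]
ee_rot: [-3.141, 0.0, 1.747]
force: [0.0, 0.2, 0.1]
gripper_width: 0.0853
grasp_force: 0.0
```

```bash
python3 - <<'E'
from h import *
p,R,s=pose();im,d=read_camera("wrist");cv2.imwrite("pics/w4.png",im);np.savez("w4.npz",p=im,d=d,tp=p,R=R)
W=wcloud(d,p,R);m=(abs(W[...,2]-.095)<.005)&(abs(W[...,0]-.43)<.06)&(abs(W[...,1]-.126)<.06)
print("block by wrist",m.sum(),rect(W[m][:,:2]),np.median(W[m][:,2]))
m=(W[...,2]>.11)&(W[...,2]<.13)&(abs(W[...,0]-.465)<.03)&(abs(W[...,1]-.344)<.04);print("rod",m.sum(),W[m].mean(0) if m.any() else 0)
f=np.load("top3.npz");W=cloud("top",f["d"]);m=(W[...,2]>.1)&(W[...,2]<.13)&(abs(W[...,0]-.465)<.03)&(abs(W[...,1]-.344)<.04)
v,u=np.nonzero(m);print(np.c_[u,v].tolist(),W[m].round(4)[:,:3].tolist())
go([.4304,.1257,.075],tool(.172,0))
E
```

```text
block by wrist 4579 (array([0.43011322, 0.12897208]), array([0.05073542, 0.05065576]), np.float64(0.17110079298935016)) 0.09499132754149323
rod 0 0
[[237, 253], [238, 253], [239, 253], [240, 253], [241, 253], [236, 254], [237, 254], [238, 254], [239, 254], [240, 254], [241, 254], [242, 254], [236, 255], [237, 255], [238, 255], [239, 255], [240, 255], [241, 255], [242, 255], [243, 255], [236, 256], [237, 256], [238, 256], [239, 256], [240, 256], [241, 256], [242, 256], [243, 256], [236, 257], [238, 257], [239, 257], [240, 257], [241, 257], [242, 257], [237, 258], [238, 258], [239, 258], [240, 258], [241, 258], [242, 258], [239, 259], [240, 259]] [[0.4694, 0.349, 0.1174], [0.4693, 0.3467, 0.1189], [0.4692, 0.3444, 0.12], [0.4695, 0.3428, 0.1174], [0.47, 0.3419, 0.111], [0.4673, 0.351, 0.1175], [0.467, 0.3482, 0.1216], [0.4667, 0.3455, 0.1248], [0.4669, 0.3438, 0.1229], [0.4672, 0.3424, 0.1192], [0.4676, 0.341, 0.1159], [0.4679, 0.3396, 0.1117], [0.4649, 0.3502, 0.1211], [0.4649, 0.3479, 0.1224], [0.4651, 0.3464, 0.1195], [0.465, 0.3439, 0.1219], [0.465, 0.3419, 0.1217], [0.4654, 0.3406, 0.1172], [0.4654, 0.3386, 0.1172], [0.4667, 0.3391, 0.1022], [0.4629, 0.3501, 0.1212], [0.4628, 0.3477, 0.1229], [0.4628, 0.3458, 0.1224], [0.4629, 0.3438, 0.1218], [0.4631, 0.3421, 0.12], [0.4633, 0.3405, 0.1176], [0.4638, 0.3394, 0.1121], [0.4646, 0.3391, 0.1018], [0.4614, 0.3513, 0.114], [0.461, 0.3461, 0.1198], [0.4612, 0.3444, 0.1181], [0.4613, 0.3426, 0.1166], [0.4613, 0.3405, 0.1167], [0.4621, 0.3401, 0.1075], [0.4594, 0.3493, 0.1134], [0.4593, 0.3469, 0.1152], [0.4592, 0.3445, 0.1168], [0.4594, 0.3429, 0.1146], [0.4596, 0.3412, 0.1122], [0.4602, 0.3404, 0.1051], [0.4582, 0.3471, 0.1021], [0.4581, 0.3447, 0.1038]]
shift [-0.0001  0.0016  0.0938] then turn [-0.0006  0.0011  0.0027] target tcp [0.4304 0.1257 0.2297] q [ 9.100e-02  1.900e-02  1.929e+00 -1.000e-03  1.194e+00 -8.300e-02] t 12.6
```

View pics/w4.png

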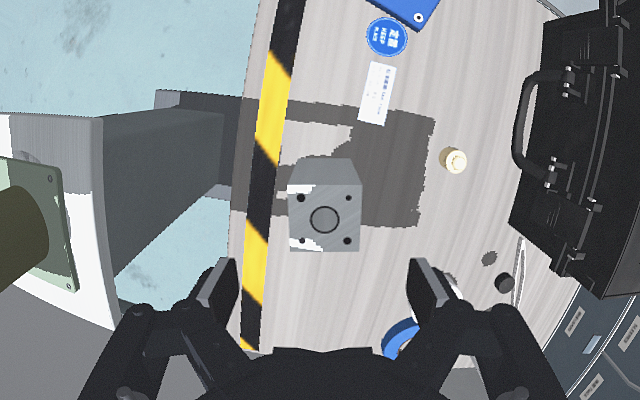

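The block top is centred at (324,218), upright, with the bore up; the brass weight and the rest are untouched. Now I'll descend and re-grasp.

Call:
jog_arm --series '[0.001,0.0016,0.02,-0.0006,0.001,0.0027,1,0,0,0.025,0,0,0,1,0,0,0.025,0,0,0,1,0,0,0.016,0,0,0,1,0,0,0.008,0,0,0,1,0,0,0,0,0,0,1,0,0,0,0,0,0,1]'

```text
t: 13.48
tcp_pos: [0.431, 0.1261, 0.2303]
ee_rot: [3.139, 0.001, 1.74]
force: [0.8, 0.3, 0.2]
gripper_width: 0.0854
grasp_force: 0.0
```

Call:
jog_arm --series '[0,0,0,0,0,0,0.45,0,0,0,0,0,0,0.45,0,0,0,0,0,0,0.45,0,0,0,0,0,0,0.45,0,0,0,0,0,0,0.45,0,0,0,0,0,0,0.45]' --squeeze 50

```text
t: 14.22
tcp_pos: [0.4306, 0.1265, 0.2302]
ee_rot: [3.14, 0.001, 1.741]
force: [-2.1, -0.4, 5.0]
gripper_width: 0.0497
grasp_force: 52.3
```

```bash
python3 - <<'E'
from h import *
p,R,s=pose();print(p,s["ee_rot"],s["force"],s["gripper_width"])
im,d=read_camera("wrist");np.savez("w5.npz",p=im,d=d,tp=p,R=R)
W=wcloud(d,p,R);m=(abs(W[...,2]-.095)<.005)&(abs(W[...,0]-.43)<.06)&(abs(W[...,1]-.126)<.06)
q=W[m]-p;print("block top visible",m.sum(),rect(W[m][:,:2]))
r=(q@R);print("tool x range",np.percentile(r[:,0],[.5,99.5]),np.percentile(r[:,1],[.5,99.5]))
go(p+R[:,2]*grasp_offset+[0,0,.075],tool(.172,0))
E
```

```text
[0.43059972 0.12647934 0.23020124] [3.14015588e+00 5.52366890e-04 1.74104239e+00] [-2.12419906 -0.43698523  5.02161444] 0.04969795768450182
block top visible 12076 (array([0.43122833, 0.12911273]), array([0.07661423, 0.05188327]), np.float64(0.17134705216639842))
tool x range [-0.02217431  0.02799074] [-0.02976413  0.03119874]
shift [-0.0001  0.0003 -0.075 ] then turn [ 0.0014  0.0005 -0.0018] target tcp [0.4308 0.1264 0.3052] q [ 0.093  0.175  1.991 -0.     0.974 -0.077] t 14.28
```

Call:
jog_arm --series '[0,0,-0.004,0,0,0,0.45,0,0,-0.012,0,0,0,0.45,0,0,-0.02,0,0,0,0.45,0,0,-0.024,0,0,0,0.45,0,0,-0.024,0,0,0,0.45,0,0,-0.024,0,0,0,0.45,0,0,-0.02,0,0,0,0.45,0,0,-0.012,0,0,0,0.45,0.02,0.011,0,0,0,0,0.45,0.03,0.016,0,0,0,0,0.45,0.03,0.016,0,0,0,0,0.45,0.03,0.016,0,0,0,0,0.45,0.02,0.012,0,0,0,0,0.45,0,0,0,0,0,0,0.45,0,0,0,0,0,0,0.45]'

```text
t: 16.15
tcp_pos: [0.4778, 0.2662, 0.369]
ee_rot: [-3.141, 0.001, 1.741]
force: [-0.6, 0.5, -3.0]
gripper_width: 0.0493
grasp_force: 52.8
```

```bash
python3 - <<'E'
from h import *
p,R,s=pose();print(p,s["ee_rot"],s["force"],s["gripper_width"],s["q"])
im,d=read_camera("wrist");np.savez("w6.npz",p=im,d=d,tp=p,R=R);cv2.imwrite("pics/w6.png",im)
W=wcloud(d,p,R);m=(W[...,2]>.105)&(W[...,2]<.13)&(abs(W[...,0]-.465)<.03)&(abs(W[...,1]-.344)<.03)
v,u=np.nonzero(m);print("rod",m.sum(),u.min(),u.max(),v.min(),v.max(),W[m].mean(0),W[m].max(0))
m2=m&(W[...,2]>.121);v,u=np.nonzero(m2);print("tip",m2.sum(),W[m2].mean(0),u.mean(),v.mean())
m=(W[...,2]>.23)&(W[...,2]<.242)&(np.hypot(W[...,0]-p[0],W[...,1]-p[1])<.05);r=(W[m]-p)@R
m3=abs(r[:,1])<.02;print("block x range",np.percentile(r[m3][:,0],[1,99]),np.median(W[m][:,2]))
im,d=read_camera("top");np.savez("top6.npz",p=im,d=d)
hsv=cv2.cvtColor(im,cv2.COLOR_BGR2HSV)
E
```

```text
[0.47779797 0.26617658 0.36896007] [-3.14052347e+00  1.33170058e-03  1.74100562e+00] [-0.61053818  0.54459115 -2.96357038] 0.04926707008232156 [ 3.50301159e-01  1.79910316e-01  1.64962516e+00 -1.15677414e-03
  1.31334777e+00  1.80387828e-01]
rod 294 313 332 87 106 [0.46432048 0.34905372 0.11985214] [0.47107297 0.3562215  0.12530619]
tip 117 [0.46445163 0.34888995 0.1231056 ] 322.64102564102564 97.16239316239316
block x range [-0.0219377   0.02782725] 0.2338374539211306
```

View pics/w6.png

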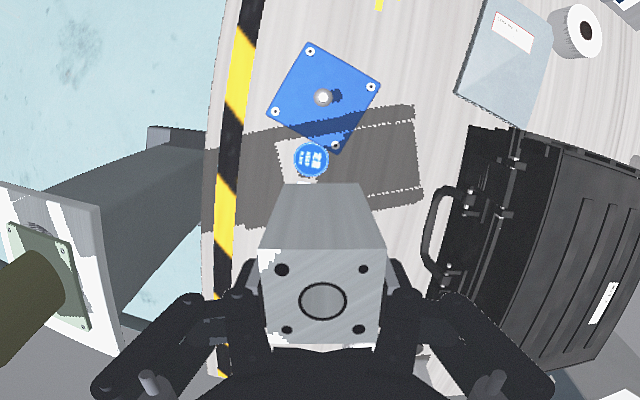

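The wrist view shows the rod tip at (323,97) and the block held square with its bore at (323,300). The wrist and top cameras agree within 1 mm: the move is about +81.2 mm in tool x and +1 mm in tool y.

Call:
jog_arm --series '[0.015,0.001,0,0,0,0,0.45,0.02,0,0,0,0,0,0.45,0.02,0,0,0,0,0,0.45,0.016,0,0,0,0,0,0.45,0.01,0,0,0,0,0,0.45,0,0,0,0,0,0,0.45,0,0,0,0,0,0,0.45]'

```text
t: 17.12
tcp_pos: [0.4656, 0.3464, 0.3695]
ee_rot: [3.141, 0.001, 1.741]
force: [0.4, 0.2, -3.7]
gripper_width: 0.0496
grasp_force: 52.8
```

```bash
python3 - <<'E'
from h import *
p,R,s=pose();print(p,s["ee_rot"],s["force"],s["torque"])
go([.4647,.3465,p[2]-grasp_offset],tool(.1705,0))
im,d=read_camera("side");cv2.imwrite("pics/s7.png",cv2.resize(im[80:220,230:350],None,fx=4,fy=4))
E
```

```text
[0.46557261 0.34636987 0.36947234] [3.14093434e+00 1.00225551e-03 1.74069905e+00] [ 0.42939173  0.24049203 -3.70660285] [ 0.01452057 -0.00192779  0.05298353]
shift [ 0.0003 -0.0008 -0.    ] then turn [ 0.0007  0.001  -0.0006] target tcp [0.4647 0.3465 0.3695] q [ 4.910e-01  2.480e-01  1.566e+00 -1.000e-03  1.327e+00  3.210e-01] t 17.12
```

View pics/s7.png

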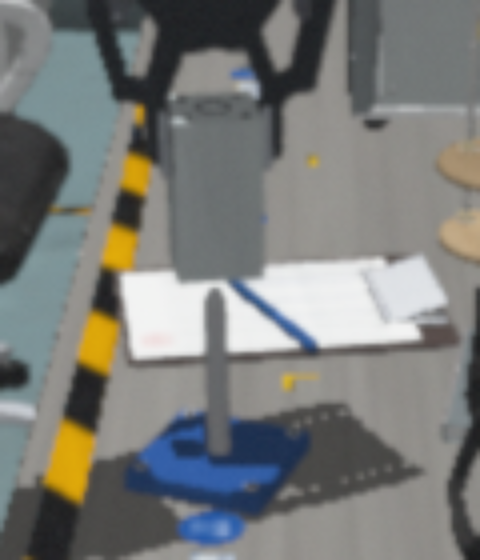

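The block is upright over the rod: its axis projects to about column 214 and the rod to 215. I'll lower it gently.

Call:
jog_arm --series '[0,-0.0004,0.006,0,0,0,0.45,0,0,0.005,0,0,0,0.45,0,0,0.003,0,0,0,0.45,0,0,0.003,0,0,0,0.45,0,0,0.003,0,0,0,0.45,0,0,0,0,0,0,0.45]'

```text
t: 17.92
tcp_pos: [0.465, 0.3465, 0.3493]
ee_rot: [3.141, 0.001, 1.741]
force: [-0.1, -0.3, -3.4]
gripper_width: 0.0492
grasp_force: 52.8
```

Call:
jog_arm --series '[0,0,0.002,0,0,0,0.45,0,0,0.002,0,0,0,0.45,0,0,0.002,0,0,0,0.45,0,0,0,0,0,0,0.45]'

```text
t: 18.42
tcp_pos: [0.465, 0.3465, 0.3433]
ee_rot: [3.141, 0.001, 1.741]
force: [0.4, 0.6, -3.4]
gripper_width: 0.0494
grasp_force: 52.8
```

The rod is past its taper with no contact force. Continuing.

Call:
jog_arm --series '[0,0,0.003,0,0,0,0.45,0,0,0.003,0,0,0,0.45,0,0,0.004,0,0,0,0.45,0,0,0,0,0,0,0.45]'

```text
t: 18.92
tcp_pos: [0.4649, 0.3464, 0.3329]
ee_rot: [-3.141, 0.001, 1.741]
force: [-0.6, -0.6, -3.6]
gripper_width: 0.0492
grasp_force: 52.8
```

Call:
jog_arm --series '[0,0,0.004,0,0,0,0.45,0,0,0.004,0,0,0,0.45,0,0,0.004,0,0,0,0.45,0,0,0.004,0,0,0,0.45,0,0,0.004,0,0,0,0.45,0,0,0,0,0,0,0.45]'

```text
t: 19.68
tcp_pos: [0.465, 0.3464, 0.313]
ee_rot: [-3.141, 0.001, 1.741]
force: [-0.4, -0.7, -3.8]
gripper_width: 0.0497
grasp_force: 52.8
```

Call:
jog_arm --series '[0,0,0.004,0,0,0,0.45,0,0,0.005,0,0,0,0.45,0,0,0.005,0,0,0,0.45,0,0,0.005,0,0,0,0.45,0,0,0.005,0,0,0,0.45,0,0,0.005,0,0,0,0.45,0,0,0,0,0,0,0.45]'

```text
t: 20.55
tcp_pos: [0.465, 0.3464, 0.2839]
ee_rot: [-3.141, 0.001, 1.741]
force: [-0.6, -0.0, -3.3]
gripper_width: 0.0494
grasp_force: 52.8
```

Call:
jog_arm --series '[0,0,0.005,0,0,0,0.45,0,0,0.005,0,0,0,0.45,0,0,0.005,0,0,0,0.45,0,0,0.005,0,0,0,0.45,0,0,0.005,0,0,0,0.45,0,0,0.004,0,0,0,0.45,0,0,0,0,0,0,0.45]'

```text
t: 21.42
tcp_pos: [0.465, 0.3464, 0.2551]
ee_rot: [-3.142, 0.001, 1.741]
force: [0.3, -0.1, -3.6]
gripper_width: 0.0494
grasp_force: 52.8
```

About 10 mm remain.

Call:
jog_arm --series '[0,0,0.003,0,0,0,0.45,0,0,0.003,0,0,0,0.45,0,0,0.002,0,0,0,0.45,0,0,0.001,0,0,0,0.45,0,0,0,0,0,0,0.45]'

```text
t: 22.05
tcp_pos: [0.4652, 0.3465, 0.2465]
ee_rot: [3.141, 0.001, 1.741]
force: [-0.0, -0.5, -3.4]
gripper_width: 0.0496
grasp_force: 52.8
```

Call:
jog_arm --series '[0,0,0.0008,0,0,0,0.45,0,0,0,0,0,0,0.45]'

```text
t: 22.3
tcp_pos: [0.4652, 0.3465, 0.2458]
ee_rot: [3.141, 0.0, 1.741]
force: [0.9, 0.0, -3.4]
gripper_width: 0.0496
grasp_force: 52.8
```

Call:
jog_arm --series '[0,0,0.0007,0,0,0,0.45,0,0,0,0,0,0,0.45]'

```text
t: 22.55
tcp_pos: [0.4653, 0.3465, 0.2453]
ee_rot: [3.14, 0.0, 1.741]
force: [-1.3, 0.5, -2.5]
gripper_width: 0.0494
grasp_force: 52.9
```

Call:
jog_arm --series '[0,0,0.0005,0,0,0,0.45,0,0,0,0,0,0,0.45]'

```text
t: 22.8
tcp_pos: [0.4653, 0.3466, 0.2453]
ee_rot: [3.14, 0.0, 1.741]
force: [-1.7, -1.7, 2.9]
gripper_width: 0.0499
grasp_force: 53.3
```

Seated contact. Release and retreat straight up.

Call:
jog_arm --series '[0,0,0,0,0,0,0.65,0,0,0,0,0,0,0.8,0,0,0,0,0,0,1,0,0,0,0,0,0,1,0,0,0,0,0,0,1,0,0,0,0,0,0,1]'

```text
t: 23.55
tcp_pos: [0.4652, 0.3465, 0.2446]
ee_rot: [3.141, 0.0, 1.741]
force: [-0.3, 0.4, -0.7]
gripper_width: 0.0852
grasp_force: 0.0
```

Call:
jog_arm --series '[0,0,-0.01,0,0,0,1,0,0,-0.02,0,0,0,1,0,0,-0.025,0,0,0,1,0,0,-0.025,0,0,0,1,0,0,-0.025,0,0,0,1,0,0,-0.025,0,0,0,1,-0.03,0,0,0,0,0,1,-0.03,0,0,0,0,0,1,-0.03,0,0,0,0,0,1,-0.03,0,0,0,0,0,1,0,0,0,0,0,0,1]'

```text
t: 24.92
tcp_pos: [0.4858, 0.2268, 0.3755]
ee_rot: [3.14, 0.0, 1.738]
force: [-1.0, 0.3, 0.9]
gripper_width: 0.0857
grasp_force: 0.0
```

```bash
python3 - <<'E'
from h import *
p,d=read_camera("side");cv2.imwrite("pics/s8.png",cv2.resize(p[100:340,200:440],None,fx=2.4,fy=2.4))
W=cloud("side",d);m=np.zeros((400,640),bool);m[100:200,240:330]=1
m&=(abs(W[...,2]-.11)<.005)&(abs(W[...,0]-.465)<.035)&(abs(W[...,1]-.346)<.035);print("side top z",m.sum(),np.median(W[m][:,2]))
p,d=read_camera("wrist");t,R,s=pose();W=wcloud(d,t,R);m=(abs(W[...,2]-.11)<.01)&(np.hypot(W[...,0]-.465,W[...,1]-.347)<.03)&(np.hypot(W[...,0]-.465,W[...,1]-.347)>.012)
print(m.sum())
if m.sum()>50:
    A=np.c_[W[m][:,:2]-[.465,.347],np.ones(m.sum())];print("plane",np.linalg.lstsq(A,W[m][:,2],rcond=None)[0])
print(s["tcp_pos"],s["force"],s["t"])
E
```

```text
side top z 214 0.10993171440666982
3279
plane [0.0002569  0.00686748 0.10994256]
[0.48547612 0.2283814  0.37529069] [ 0.02643873  0.13635558 -0.06683118] 25.025
```

View pics/s8.png

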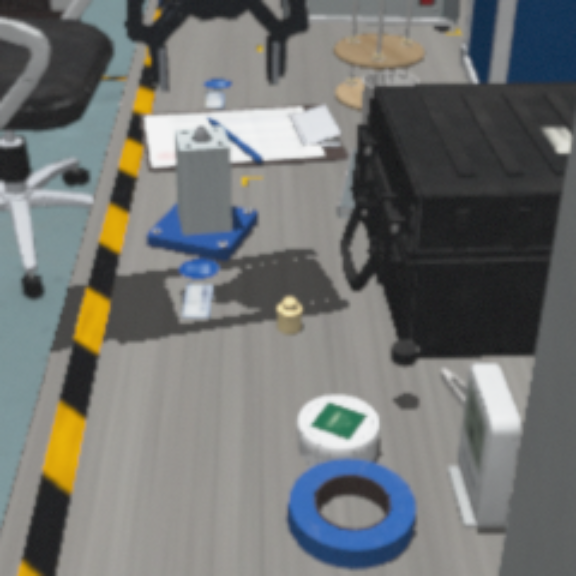

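The block sits flat on the foot at (205,185) in the crop, with its top at z = 0.110 and the rod showing above it. The tin, vial, brass weight and hygrometer are where they were, and the gripper is clear.

```bash
python3 -c "
from cell import sign_off
print(sign_off())"
```

```text
the job is handed in; nothing more can be done
None
```

I stood the block on end on the bare desk, released it, gripped it afresh and lowered it over the rod; it now sits released and flat on the stand's foot (top at 110 mm), the bystanders are where they were, and the job was handed in at about 25 s.

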